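# Put the drawer's tools back on their own liners

## Task

The spatula, can opener and whisk in the half-open drawer lie on each other's liners: put each back lengthways in the middle of the liner of its own colour (red spatula on red, blue-gripped can opener on blue, green-handled whisk on green). To make room, lay one of them lengthways in the middle of the empty cork liner and let go of it there; never let the tools touch one another, and leave the ramekin where it stands.

Things in the scene. Friction and masses are not known exactly. Their poses are not given: they have to be found in the camera images.
- spatula: Red silicone spatula, 190 mm long, about 80 g: handle 16 mm wide, 14 high (x -95 to 25 mm), flat blade 46 wide, 8 thick (x 25 to 95). Origin: middle of its length and width, on its underside; x lengthways from handle end to working end, z up; centre of mass within 5 mm. Grip across it at the origin. Lies flat along a lane.
- can_opener: Aluminium can opener, 170 mm long, about 150 g: two blue grips side by side (rigid), together 30 mm wide, 14 high (x -85 to 25 mm); head 44 wide, up to 26 high (x 25 to 85). Origin: middle of its length and width, on its underside; x lengthways from handle end to working end, z up; centre of mass within 5 mm. Grip across it at the origin. Lies flat along a lane.
- whisk: Steel wire whisk, 190 mm long, about 90 g: green handle 20 mm wide, 18 high (x -95 to 20 mm), flattened wire balloon 52 wide, 18 high (x 20 to 95). Origin: middle of its length and width, on its underside; x lengthways from handle end to working end, z up; centre of mass within 5 mm. Grip across it at the origin. Lies flat along a lane.
- liner_red: Red liner, 230 x 84 x 3 mm, glued to the drawer floor. Origin: centre of its underside (top 3 mm above); x along its length (away from the robot), z up. It lies in the middle of one of five lanes of the fixed, half-open drawer; lanes are 104 mm apart, 100 mm wide, between strips 4 mm wide that stand 5 mm above the liners. Lanes differ each time.
- liner_blue: Blue liner, 230 x 84 x 3 mm, glued to the drawer floor. Origin: centre of its underside (top 3 mm above); x along its length (away from the robot), z up. In another lane. Drawer side walls are 50 mm high (from the table), 50 mm from the middle of the outer lanes; the drawer front is 58 mm high, 145 mm from the liner centres towards the robot.
- liner_green: Green liner, 230 x 84 x 3 mm, glued to the drawer floor. Origin: centre of its underside (top 3 mm above); x along its length (away from the robot), z up. In another lane. The drawer's housing begins 155 mm beyond the liner centres; it is 86 mm high, with stock up to 75 mm high on it.
- liner_cork: Bare brown cork liner, 230 x 84 x 3 mm, glued to the drawer floor. Origin: centre of its underside (top 3 mm above); x along its length (away from the robot), z up. In another lane; empty at the start: the spare place.
- ramekin: White ceramic ramekin, loose, 72 mm across, 40 mm high, upright in the lane without a liner. Origin: centre of its underside. To be left alone.
Things that resemble listed ones, but are neither listed nor needed, are in the scene too. There is more than one size of the whisk; the job needs the smaller.

How it is judged:
By the outcome, as a careful person would: the job done as asked, in the order asked, and still so for the second after the job is handed in, with the robot touching nothing.
It also fails if it takes over 112 s, if anything falls off the work surface, if the arm or the gripper's body presses on something with over 40 N, if the wrist force passes 120 N, or if a joint passes its speed limit or range.

## Robot

A 6-joint arm with a two-finger parallel gripper is mounted at the origin on the work surface. World frame = base frame: x ahead of the robot, y to its left, z up, the work surface at z = 0. Lengths are in m, angles in rad, forces in N, time in s.
With the tool pointing down it reaches from about 0.225 to 0.875 m from the base axis. Payload 3.4 kg.
Tool frame: the origin (TCP) lies at the very end of the fingers, on their centre line; the grasp point (between the pads) lies behind it (manip.grasp_offset is the z of the grasp point in the tool frame, in m); z points along the fingers, y is the line along which they close (so a half turn about z gives the same grasp; the last joint's range is limited). The gripper opens to 85 mm and grips with 20 to 120 N. Pads are 22 mm wide; open, the fingers measure 114 mm over their backs; the gripper's body (76 mm by 85 mm) begins 54 mm behind the grasp point. The pads swing forward as they close: fully open they stand 13 mm farther back than shut.
Start: joints at [-1.308, 0.276, 1.505, -0, 1.361, -0.121], TCP at [0.215, -0.533, 0.231] pointing down, gripper open.
Joint ranges: [-2.89, 2.89], [-0.75, 2.08], [0.22, 2.7], [-1.18, 4.32], [0.11, 2.71], [-2.7, 2.7]. Speed limits (rad/s): [2.57, 2.57, 3.14, 3.14, 3.14, 3.14].

## Interface

Orientations are given as a unit quaternion [w, x, y, z].
In Python, from rig import manip gives the robot as it stands.
- The arm moves only by the shell command python3 -m pendant 'ROWS' [FORCE]. ROWS is JSON, a list of rows, each an object of numbers: "dx", "dy", "dz": the shift along the tool's x, y, z in m; "rx", "ry", "rz": the turn, a rotation vector about the tool's x, y, z in degrees; "hand": the finger opening in m, from 0 to 0.0854. In form: [{"dx": .., "dy": .., "dz": .., "rx": .., "ry": .., "rz": .., "hand": ..}, ...]. A call has 1 to 12 rows; each row shifts and turns the commanded pose from where the row before left it, along the tool's axes as they then stand; what a row does not reach is not made up. A row lasts 1/12 s, in which the tool goes at most 41.7 mm and 7.16 degrees, less where a joint would pass 70% of its speed; a pose out of reach is approached as far as the arm can. A call is refused whole if a number of a shift passes 0.0417 or a number of a turn 7.16, either way. A call with a gripper value outside its range is refused whole. The fingers move at their own pace and stop on an object; FORCE is the grip in N (left out, the last holds). Time passes only in rows, so rows that do not move let the fingers close. It gives the time, the measured TCP pose, the force, the opening and the grip force at its end, in the units of the state.
- manip.get_state(): the state, without advancing time (a new reading comes with each control period).
- manip.get_image(name): name is "side" or "top"; returns a dict with "frame" (400x640x3 uint8, red, green, blue), "fx", "fy", "cx", "cy" (pixels), "distortion" ([k1, k2, p1, p2, k3] as OpenCV has them; the pictures are not rectified), "position" and "attitude" of the camera in the world. Camera axes: x right, y up, looking along -z (the intrinsics and any distortion apply to the point x, -y, -z); pixel columns grow to the right and rows downward; lengths in m; the calibration is good to about 2 mm. A picture is of the moment at which its call begins. There is no depth.
- manip.sign_off(): hands the job in; it is judged then, once.
The state is a dict: "clock": time; "qpos": joint angles; "qd": joint speeds; "effort": joint torques, N m; "position": TCP position; "ee_rot": TCP orientation; "contact_force": force on the tool from outside, world axes, zero at the start; "moment": the same for the moment, N m; "width": finger opening in m; "gripper_force": force on a finger pad.
Only numpy, scipy, OpenCV 4.12 (cv2) and the standard library are available. Lean on these libraries where they do the work, as an engineer would, in place of code of your own. Each camera call takes 0.05 s, during which the arm holds its last target. There are 200 camera calls.

## Working session

There is one attempt and no reset: what is moved stays moved. The work goes in short steps, Python scripts to look and compute and a shell command to move; the robot and the scene stay as the last step left them, time stands still between calls to the robot, and variables do not carry over. Pictures are saved under pics/ and viewed, at most 14 in all, crops included, and the job is handed in when it is done.

```bash
mkdir -p pics; ls; python3 - <<'E'
from rig import manip
import cv2, json
for n in("top","side"):
    d=manip.get_image(n); cv2.imwrite(f"pics/{n}0.png",d["frame"][:,:,::-1])
    print(n,{k:v for k,v in d.items() if k!="frame"})
print(manip.get_state(),manip.grasp_offset)
E
```

```text
pics
top {'fx': 373.75054779925773, 'fy': 373.75054779925773, 'cx': 324.7062800207928, 'cy': 196.45849817601882, 'distortion': array([-0.01522154,  0.        ,  0.        ,  0.        ,  0.        ]), 'position': array([0.33265958, 0.1097727 , 0.93340795]), 'attitude': array([ 0.71560999,  0.02569567, -0.02948749, -0.69740416])}
side {'fx': 413.6666403883781, 'fy': 413.6666403883781, 'cx': 320.12997219909886, 'cy': 195.5944533808146, 'distortion': array([-0.10164048,  0.        ,  0.        ,  0.        ,  0.        ]), 'position': array([0.04467459, 0.74748032, 0.7782862 ]), 'attitude': array([-0.23796687, -0.09869102,  0.37239325,  0.89160256])}
{'clock': 0.1, 'qpos': array([-1.30800449e+00,  2.76520755e-01,  1.50598762e+00, -3.47803563e-05,
        1.36070940e+00, -1.20984381e-01]), 'qd': array([-5.40412988e-05, -9.57170742e-04, -3.80713022e-03,  5.74624255e-04,
        6.86454668e-04, -1.25468119e-03]), 'effort': array([ 9.48613488e-04, -4.17703342e+01, -2.46406174e+01,  1.32985060e-04,
        5.81589702e-03,  2.42591014e-06]), 'position': array([ 0.21516383, -0.53272246,  0.23054002]), 'ee_rot': array([-8.09314105e-04,  9.81644881e-01,  1.90716198e-01, -7.45274405e-05]), 'contact_force': array([ 0.5372876 , -1.05803422, -0.29680335]), 'moment': array([ 0.03808214, -0.01083345,  0.00675736]), 'gripper_force': 0.0, 'width': 0.08550083866799942} -0.0187
```

View pics/top0.png

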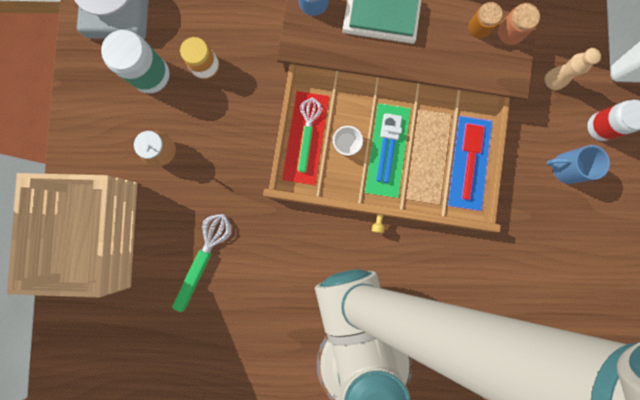

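View pics/side0.png

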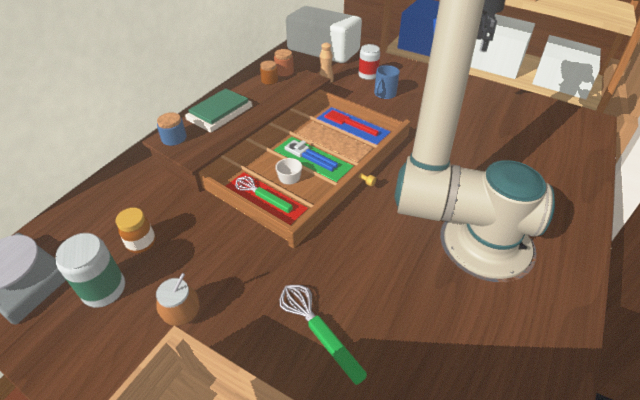

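The top view shows, left to right, the red liner (whisk, about 308,140), the ramekin (347,141), the green liner (can opener, 388,148), the cork (430,155) and the blue liner (spatula, 471,163). The larger whisk on the table at (203,262) is the decoy. The side view agrees with this.

```bash
cat > h.py <<'E'
import numpy as np, cv2
from scipy.spatial.transform import Rotation as R
from rig import manip
def rot(q): return R.from_quat([q[1],q[2],q[3],q[0]])
def rays(d,px):
    K=np.array([[d["fx"],0,d["cx"]],[0,d["fy"],d["cy"]],[0,0,1]])
    n=cv2.undistortPoints(np.float64(px).reshape(-1,1,2),K,d["distortion"]).reshape(-1,2)
    v=np.c_[n[:,0],-n[:,1],-np.ones(len(n))]
    return rot(d["attitude"]).apply(v)
def plane(d,px,z):
    v=rays(d,px); p=d["position"]; return p+v*((z-p[2])/v[:,2])[:,None]
def tri(d1,a,d2,b):
    u=rays(d1,[a])[0]; w=rays(d2,[b])[0]; u/=np.linalg.norm(u); w/=np.linalg.norm(w)
    s=np.linalg.lstsq(np.c_[u,-w],d2["position"]-d1["position"],rcond=None)[0]
    p=d1["position"]+s[0]*u; q=d2["position"]+s[1]*w
    return (p+q)/2,np.linalg.norm(p-q)
H={"red":[(0,9),(170,180)],"green":[(45,85)],"blue":[(100,125)]}
def mask(im,c,box):
    hsv=cv2.cvtColor(im,cv2.COLOR_RGB2HSV); m=np.zeros(im.shape[:2],np.uint8)
    for a,b in H[c]: m|=cv2.inRange(hsv,(a,140,60),(b,255,255))
    o=np.zeros_like(m); x0,y0,x1,y1=box; o[y0:y1,x0:x1]=m[y0:y1,x0:x1]; return o
def blobs(m,n=40):
    cs,_=cv2.findContours(m,cv2.RETR_EXTERNAL,cv2.CHAIN_APPROX_NONE)
    return sorted([c.reshape(-1,2) for c in cs if cv2.contourArea(c)>n],key=lambda c:-cv2.contourArea(c))
def rect(P):
    (c,s,a)=cv2.minAreaRect(np.float32(P[:,:2]*1000)); b=cv2.boxPoints((c,s,a))
    e=[b[1]-b[0],b[2]-b[1]]; L=max(e,key=np.linalg.norm); yaw=np.degrees(np.arctan2(L[1],L[0]))
    yaw=(yaw+90)%180-90
    return np.round(c,1),np.round(sorted(s),1),round(yaw,1)
BOX={"top":(262,60,530,230),"side":(200,95,415,240)}
E
python3 - <<'E'
from h import *
D={n:manip.get_image(n) for n in("top","side")}
for n in D:
  for c in H:
    for b in blobs(mask(D[n]["frame"],c,BOX[n])):
        print(n,c,cv2.contourArea(b.astype(np.int32)),b.min(0),b.max(0),end=" ")
        for z in((.01,.02) if n=="top" else (.01,.02)): print(z,*rect(plane(D[n],b,z)),end=" | ")
        print()
out=[]
for n in D:
    im=D[n]["frame"]; x0,y0,x1,y1=BOX[n]
    out.append(cv2.resize(im[y0:y1,x0:x1],(800,int(800*(y1-y0)/(x1-x0))),interpolation=cv2.INTER_CUBIC))
cv2.imwrite("pics/crop1.png",out[0][:,:,::-1])
E
```

```text
top red 2991.0 [282  91] [328 184] 0.01 [553.  158.2] [ 86.  232.6] -7.3 | 0.02 [550.7 157.7] [ 85.1 230.1] -7.3 | 
top red 714.0 [463 124] [483 198] 0.01 [ 503.1 -256.1] [ 45.  188.3] -8.3 | 0.02 [ 501.2 -252.1] [ 44.6 186.3] -8.3 | 
top green 2761.0 [366 104] [409 196] 0.01 [526.3 -48.8] [ 81.8 226.7] -7.3 | 0.02 [524.2 -47.1] [ 80.9 224.3] -7.3 | 
top green 231.0 [299 127] [311 171] 0.01 [523.5 158.7] [ 15.5 113.3] -6.7 | 0.02 [521.4 158.2] [ 15.4 112.1] -6.7 | 
top blue 2812.0 [448 117] [490 209] 0.01 [ 499.8 -255.6] [ 83.1 227.6] -7.3 | 0.02 [ 498.  -251.7] [ 82.2 225.2] -7.3 | 
top blue 183.0 [384 139] [394 182] 0.01 [499.6 -52.5] [ 13.1 110.8] -8.0 | 0.02 [497.8 -50.7] [ 13.  109.6] -8.0 | 
top blue 157.5 [377 138] [387 180] 0.01 [502.7 -34.8] [ 11.7 108.8] -8.1 | 0.02 [500.9 -33.2] [ 11.6 107.6] -8.1 | 
side red 1672.0 [225 172] [307 224] 0.01 [555.7 148.4] [ 74.2 235. ] -7.3 | 0.02 [549.  156.2] [ 73.2 232. ] -7.3 | 
side red 302.5 [325 111] [377 135] 0.01 [ 508.  -265.9] [ 49.  192.5] -7.4 | 0.02 [ 501.9 -252.7] [ 48.3 190. ] -7.4 | 
side green 418.5 [275 138] [351 180] 0.01 [529.1 -51.3] [ 79.5 225.5] -7.2 | 0.02 [522.8 -40.9] [ 78.5 222.6] -7.2 | 
side green 239.0 [256 188] [290 211] 0.01 [531.7 146.7] [ 24.3 118.9] -6.8 | 0.02 [525.4 154.5] [ 24.  117.4] -6.8 | 
side blue 353.0 [318 108] [388 143] 0.01 [ 502.1 -260.4] [ 78.6 225.3] -7.3 | 0.02 [ 496.1 -247.3] [ 77.6 222.3] -7.3 | 
side blue 288.5 [302 149] [336 170] 0.01 [507.1 -54.9] [ 38.2 112. ] -8.5 | 0.02 [501.1 -44.4] [ 37.7 110.5] -8.5 |
```

View pics/crop1.png

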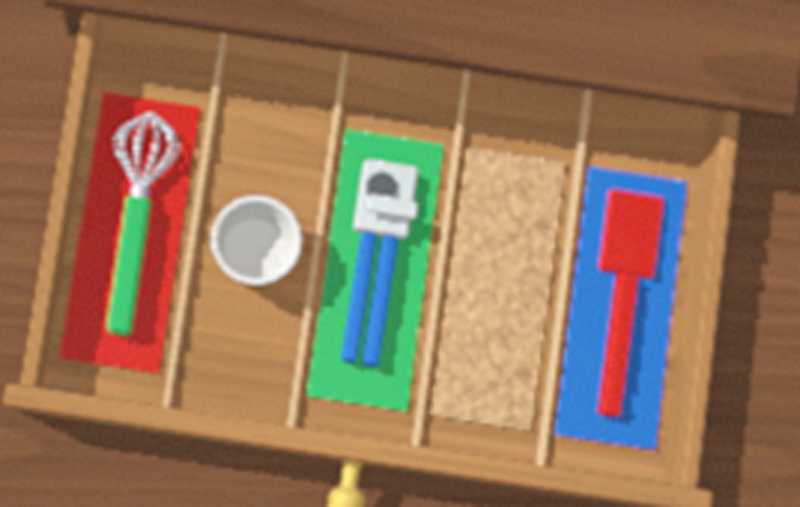

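The crop shows the five lanes clearly. At z = 13 mm the liners come out 104 mm apart, as they should, so the liner top is about 13 mm. Tool lengths match too, and the drawer's whisk handle measures 113 mm, so it is the small one. Plan: spatula to cork, can opener to blue, whisk to green, spatula to red.

```bash
cat >> h.py <<'E'
LIN={"red":(.5523,.1580),"green":(.5257,-.0483),"blue":(.4993,-.2544),"cork":(.5125,-.1514)}
TOOL={"spatula":(.5012,-.2521),"opener":(.5281,-.0453),"whisk":(.5572,.1535)}
def go(xy,z,yaw=-7.3):
    s=manip.get_state(); r=rot(s["ee_rot"]); X=r.as_matrix()
    cy=np.degrees(np.arctan2(X[1,0],X[0,0]))
    d=X.T@(np.r_[xy,z]-s["position"])
    print("t %.1f"%s["clock"],"pos",s["position"].round(4),"d mm",(d*1000).round(1),"rz",round(cy-yaw,2),"tilt",X[:,2].round(3)[:2],"F",s["contact_force"].round(1),"w %.4f g %.0f"%(s["width"],s["gripper_force"]))
E
python3 -m pendant '[{"rz":5.86,"hand":0.045},{"rz":5.86,"hand":0.045},{"rz":5.86,"hand":0.045},{"rz":5.86,"hand":0.045},{"rz":5.86,"hand":0.045}]' 60
python3 -m pendant '[{"dx":0.0206,"dy":-0.0262},{"dx":0.0206,"dy":-0.0262},{"dx":0.0206,"dy":-0.0262},{"dx":0.0206,"dy":-0.0262},{"dx":0.0206,"dy":-0.0262},{"dx":0.0206,"dy":-0.0262},{"dx":0.0206,"dy":-0.0262},{"dx":0.0206,"dy":-0.0262},{"dx":0.0206,"dy":-0.0262},{"dx":0.0206,"dy":-0.0262},{"dx":0.0206,"dy":-0.0262},{"dx":0.0206,"dy":-0.0262}]'
python3 -c "
from h import *
go(TOOL['spatula'],.1)"
```

```text
t 0.2 pos [ 0.2152 -0.5329  0.2308] d mm [ 370.3 -153.1  131. ] rz 29.29 tilt [-0.     0.001] F [ 0.6 -0.3  0.1] w 0.0856 g 0invalid input
invalid input
```

```bash

python3 -m pendant '[{"dx":0,"dy":0,"dz":0,"rx":0,"ry":0,"rz":5.86,"hand":0.045},{"dx":0,"dy":0,"dz":0,"rx":0,"ry":0,"rz":5.86,"hand":0.045},{"dx":0,"dy":0,"dz":0,"rx":0,"ry":0,"rz":5.86,"hand":0.045},{"dx":0,"dy":0,"dz":0,"rx":0,"ry":0,"rz":5.86,"hand":0.045},{"dx":0,"dy":0,"dz":0,"rx":0,"ry":0,"rz":5.86,"hand":0.045}]' 60
python3 -c "
from h import *
go(TOOL['spatula'],.1)"
```

```text
clock: 0.62
position: [0.2153, -0.533, 0.231]
ee_rot: [-0.0, 0.998, -0.066, -0.0]
contact_force: [-0.3, -0.8, 1.4]
width: 0.0453
gripper_force: 0.0
t 0.6 pos [ 0.2153 -0.533   0.231 ] d mm [ 246.3 -316.2  131.1] rz -0.3 tilt [-0.     0.001] F [-0.3 -0.8  1.4] w 0.0453 g 0
```

```bash

python3 -m pendant '[{"dx":0.0246,"dy":-0.0316,"dz":0,"rx":0,"ry":0,"rz":0,"hand":0.045},{"dx":0.0246,"dy":-0.0316,"dz":0,"rx":0,"ry":0,"rz":0,"hand":0.045},{"dx":0.0246,"dy":-0.0316,"dz":0,"rx":0,"ry":0,"rz":0,"hand":0.045},{"dx":0.0246,"dy":-0.0316,"dz":0,"rx":0,"ry":0,"rz":0,"hand":0.045},{"dx":0.0246,"dy":-0.0316,"dz":0,"rx":0,"ry":0,"rz":0,"hand":0.045},{"dx":0.0246,"dy":-0.0316,"dz":0,"rx":0,"ry":0,"rz":0,"hand":0.045},{"dx":0.0246,"dy":-0.0316,"dz":0,"rx":0,"ry":0,"rz":0,"hand":0.045},{"dx":0.0246,"dy":-0.0316,"dz":0,"rx":0,"ry":0,"rz":0,"hand":0.045},{"dx":0.0246,"dy":-0.0316,"dz":0,"rx":0,"ry":0,"rz":0,"hand":0.045},{"dx":0.0246,"dy":-0.0316,"dz":0,"rx":0,"ry":0,"rz":0,"hand":0.045}]'
python3 -m pendant '[{"dx":0,"dy":0,"dz":0,"rx":0,"ry":0,"rz":0,"hand":0.045},{"dx":0,"dy":0,"dz":0,"rx":0,"ry":0,"rz":0,"hand":0.045}]'
python3 -c "
from h import *
go(TOOL['spatula'],.1)"
```

```text
clock: 1.45
position: [0.5005, -0.2494, 0.2313]
ee_rot: [0.0, 0.998, -0.064, -0.0]
contact_force: [0.4, -0.2, 0.6]
width: 0.0449
gripper_force: 0.0
clock: 1.62
position: [0.5005, -0.2493, 0.2309]
ee_rot: [-0.0, 0.998, -0.062, -0.0]
contact_force: [-0.9, -1.0, -0.4]
width: 0.045
gripper_force: 0.0
t 1.6 pos [ 0.5005 -0.2493  0.2309] d mm [  1.1   2.7 130.9] rz 0.24 tilt [-0.001  0.   ] F [-0.9 -1.  -0.4] w 0.0450 g 0
```

```bash

python3 -m pendant '[{"dx":0.001,"dy":0.003,"dz":0.032,"rx":0,"ry":0,"rz":0.2,"hand":0.045},{"dx":0,"dy":0,"dz":0.032,"rx":0,"ry":0,"rz":0,"hand":0.045},{"dx":0,"dy":0,"dz":0.032,"rx":0,"ry":0,"rz":0,"hand":0.045},{"dx":0,"dy":0,"dz":0.032,"rx":0,"ry":0,"rz":0,"hand":0.045},{"dx":0,"dy":0,"dz":0.032,"rx":0,"ry":0,"rz":0,"hand":0.045},{"dx":0,"dy":0,"dz":0.03,"rx":0,"ry":0,"rz":0,"hand":0.045},{"dx":0,"dy":0,"dz":0,"rx":0,"ry":0,"rz":0,"hand":0.045}]'
python3 -m pendant '[{"dx":0,"dy":0,"dz":0.008,"rx":0,"ry":0,"rz":0,"hand":0.045},{"dx":0,"dy":0,"dz":0.008,"rx":0,"ry":0,"rz":0,"hand":0.045},{"dx":0,"dy":0,"dz":0.007,"rx":0,"ry":0,"rz":0,"hand":0.045},{"dx":0,"dy":0,"dz":0,"rx":0,"ry":0,"rz":0,"hand":0.045},{"dx":0,"dy":0,"dz":0,"rx":0,"ry":0,"rz":0,"hand":0.045}]'
python3 - <<'E'
from h import *
go(TOOL['spatula'],.1)
for n,(x0,y0,x1,y1) in {"top":(400,80,540,230),"side":(290,80,440,190)}.items():
    im=manip.get_image(n)["frame"][y0:y1,x0:x1]
    cv2.imwrite(f"pics/g1{n}.png",cv2.resize(im,None,fx=4,fy=4,interpolation=cv2.INTER_CUBIC)[:,:,::-1])
a=cv2.imread("pics/g1top.png");b=cv2.imread("pics/g1side.png")
E
```

```text
clock: 2.2
position: [0.4949, -0.2529, 0.036]
ee_rot: [-0.003, 0.998, -0.066, -0.005]
contact_force: [-1.1, 1.2, -0.9]
width: 0.0453
gripper_force: 0.0
clock: 2.62
position: [0.5005, -0.2546, 0.019]
ee_rot: [0.0, 0.998, -0.066, 0.001]
contact_force: [0.7, -0.1, -0.5]
width: 0.0446
gripper_force: 0.0
t 2.6 pos [ 0.5005 -0.2546  0.019 ] d mm [  0.5  -2.5 -81. ] rz -0.21 tilt [ 0.001 -0.001] F [ 0.7 -0.1 -0.5] w 0.0446 g 0
```

View pics/g1side.png

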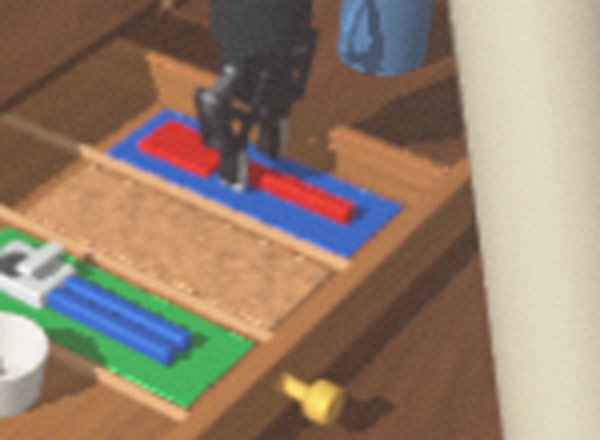

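The side view shows the fingers straddling the spatula handle just behind the blade (crop 235,175), with nothing else touched. I'll go a little lower and close.

```bash

python3 -m pendant '[{"dx":0,"dy":-0.001,"dz":0.003,"rx":0,"ry":0,"rz":0,"hand":0.045},{"dx":0,"dy":0,"dz":0,"rx":0,"ry":0,"rz":0,"hand":0.02},{"dx":0,"dy":0,"dz":0,"rx":0,"ry":0,"rz":0,"hand":0.005},{"dx":0,"dy":0,"dz":0,"rx":0,"ry":0,"rz":0,"hand":0.005},{"dx":0,"dy":0,"dz":0,"rx":0,"ry":0,"rz":0,"hand":0.005},{"dx":0,"dy":0,"dz":0,"rx":0,"ry":0,"rz":0,"hand":0.005}]' 60
python3 -c "
from h import *
go(TOOL['spatula'],.016)"
```

```text
clock: 3.22
position: [0.5004, -0.2532, 0.0157]
ee_rot: [0.0, 0.998, -0.065, 0.0]
contact_force: [-1.1, 0.8, 3.4]
width: 0.014
gripper_force: 62.0
t 3.2 pos [ 0.5004 -0.2532  0.0157] d mm [ 0.6 -1.2 -0.3] rz -0.21 tilt [ 0. -0.] F [-1.1  0.8  3.4] w 0.0140 g 62
```

```bash

python3 -m pendant '[{"dx":0,"dy":0,"dz":-0.01,"rx":0,"ry":0,"rz":0,"hand":0.005},{"dx":0,"dy":0,"dz":-0.025,"rx":0,"ry":0,"rz":0,"hand":0.005},{"dx":0,"dy":0,"dz":-0.025,"rx":0,"ry":0,"rz":0,"hand":0.005},{"dx":0,"dy":0,"dz":0,"rx":0,"ry":0,"rz":0,"hand":0.005},{"dx":0,"dy":-0.02,"dz":0,"rx":0,"ry":0,"rz":0,"hand":0.005},{"dx":-0.0015,"dy":-0.02,"dz":0,"rx":0,"ry":0,"rz":0,"hand":0.005},{"dx":0,"dy":-0.02,"dz":0,"rx":0,"ry":0,"rz":0,"hand":0.005},{"dx":0,"dy":-0.02,"dz":0,"rx":0,"ry":0,"rz":0,"hand":0.005},{"dx":0,"dy":-0.0225,"dz":0,"rx":0,"ry":0,"rz":0,"hand":0.005},{"dx":0,"dy":0,"dz":0,"rx":0,"ry":0,"rz":0,"hand":0.005},{"dx":0,"dy":0,"dz":0,"rx":0,"ry":0,"rz":0,"hand":0.005}]'
python3 - <<'E'
from h import *
go(LIN['cork'],.016)
d=manip.get_image("side"); cv2.imwrite("pics/c1.png",cv2.resize(d["frame"][60:240,180:440],None,fx=3,fy=3)[:,:,::-1])
E
```

```text
clock: 4.13
position: [0.5118, -0.1504, 0.075]
ee_rot: [0.0, 0.998, -0.064, -0.0]
contact_force: [0.1, 0.2, -1.0]
width: 0.0142
gripper_force: 61.4
t 4.1 pos [ 0.5118 -0.1504  0.075 ] d mm [ 0.9  0.9 59. ] rz -0.09 tilt [-0.001 -0.   ] F [ 0.1  0.2 -1. ] w 0.0142 g 61
```

View pics/c1.png

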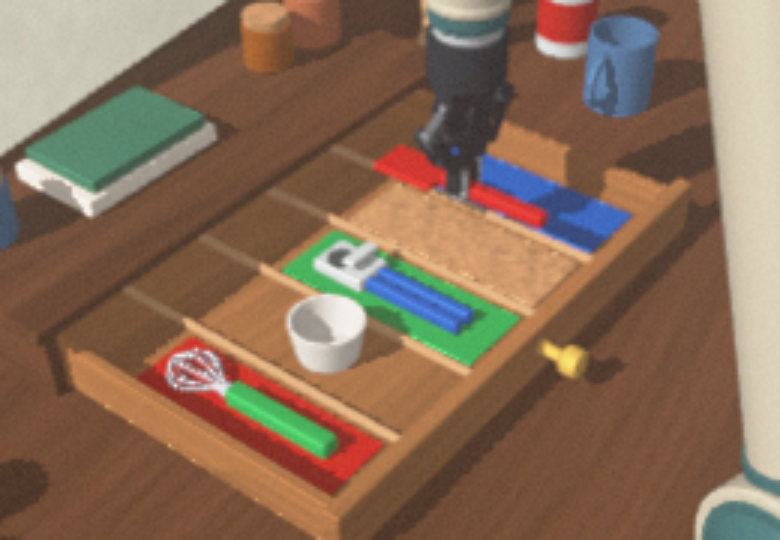

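The spatula is held level above the cork lane (crop 460,185). I'll lower it and let go.

```bash

python3 -m pendant '[{"dx":0,"dy":0.001,"dz":0.02,"rx":0,"ry":0,"rz":0,"hand":0.005},{"dx":0,"dy":0,"dz":0.02,"rx":0,"ry":0,"rz":0,"hand":0.005},{"dx":0,"dy":0,"dz":0.01,"rx":0,"ry":0,"rz":0,"hand":0.005},{"dx":0,"dy":0,"dz":0.005,"rx":0,"ry":0,"rz":0,"hand":0.005},{"dx":0,"dy":0,"dz":0.0035,"rx":0,"ry":0,"rz":0,"hand":0.005},{"dx":0,"dy":0,"dz":0,"rx":0,"ry":0,"rz":0,"hand":0.005},{"dx":0,"dy":0,"dz":0,"rx":0,"ry":0,"rz":0,"hand":0.005}]'
python3 -m pendant '[{"dx":0,"dy":0,"dz":0,"rx":0,"ry":0,"rz":0,"hand":0.03},{"dx":0,"dy":0,"dz":0,"rx":0,"ry":0,"rz":0,"hand":0.045},{"dx":0,"dy":0,"dz":0,"rx":0,"ry":0,"rz":0,"hand":0.045},{"dx":0,"dy":0,"dz":-0.01,"rx":0,"ry":0,"rz":0,"hand":0.045},{"dx":0,"dy":0,"dz":-0.035,"rx":0,"ry":0,"rz":0,"hand":0.045},{"dx":0,"dy":0,"dz":-0.035,"rx":0,"ry":0,"rz":0,"hand":0.055},{"dx":0,"dy":0,"dz":0,"rx":0,"ry":0,"rz":0,"hand":0.055},{"dx":0,"dy":0,"dz":0,"rx":0,"ry":0,"rz":0,"hand":0.055}]'
python3 -c "
from h import *
go(TOOL['opener'],.0165)
d=manip.get_image('side')
for b in blobs(mask(d['frame'],'red',(270,95,400,180)),30): print(rect(plane(d,b,.02)))"
```

```text
clock: 4.77
position: [0.5125, -0.1529, 0.0172]
ee_rot: [0.0, 0.998, -0.066, 0.0]
contact_force: [-0.0, -0.1, -0.1]
width: 0.0144
gripper_force: 61.4
clock: 5.43
position: [0.5139, -0.1531, 0.0999]
ee_rot: [0.001, 0.998, -0.065, 0.003]
contact_force: [-0.4, 0.0, -0.7]
width: 0.0551
gripper_force: 0.0
t 5.4 pos [ 0.5139 -0.1531  0.0999] d mm [  -0.6 -108.9   83.2] rz -0.2 tilt [ 0.006 -0.003] F [-0.4  0.  -0.7] w 0.0551 g 0
(array([ 516.1, -153.9]), array([ 53.1, 191.8]), np.float32(-7.6))
```

```bash

python3 -m pendant '[{"dx":0,"dy":-0.027,"dz":0,"rx":0,"ry":0,"rz":0,"hand":0.055},{"dx":0,"dy":-0.027,"dz":0,"rx":0,"ry":0,"rz":0,"hand":0.055},{"dx":0,"dy":-0.027,"dz":0,"rx":0,"ry":0,"rz":0,"hand":0.055},{"dx":0,"dy":-0.027,"dz":0,"rx":0,"ry":0,"rz":0,"hand":0.055},{"dx":0,"dy":0,"dz":0,"rx":0,"ry":0,"rz":0,"hand":0.055},{"dx":0,"dy":0,"dz":0,"rx":0,"ry":0,"rz":0,"hand":0.055},{"dx":0,"dy":0,"dz":0,"rx":0,"ry":0,"rz":0,"hand":0.055}]'
python3 -c "
from h import *
go(TOOL['opener'],.0165)"
```

```text
clock: 6.07
position: [0.5254, -0.0455, 0.0959]
ee_rot: [0.0, 0.998, -0.065, -0.001]
contact_force: [-0.2, 0.7, 0.8]
width: 0.0552
gripper_force: 0.0
t 6.1 pos [ 0.5254 -0.0455  0.0959] d mm [ 2.8 -0.6 79.4] rz -0.17 tilt [-0.002 -0.   ] F [-0.2  0.7  0.8] w 0.0552 g 0
```

```bash

python3 -m pendant '[{"dx":0.0025,"dy":-0.0005,"dz":0.025,"rx":0,"ry":0,"rz":0,"hand":0.055},{"dx":0,"dy":0,"dz":0.025,"rx":0,"ry":0,"rz":0,"hand":0.055},{"dx":0,"dy":0,"dz":0.015,"rx":0,"ry":0,"rz":0,"hand":0.055},{"dx":0,"dy":0,"dz":0.008,"rx":0,"ry":0,"rz":0,"hand":0.055},{"dx":0,"dy":0,"dz":0.0065,"rx":0,"ry":0,"rz":0,"hand":0.055},{"dx":0,"dy":0,"dz":0,"rx":0,"ry":0,"rz":0,"hand":0.055},{"dx":0,"dy":0,"dz":0,"rx":0,"ry":0,"rz":0,"hand":0.055},{"dx":0,"dy":0,"dz":0,"rx":0,"ry":0,"rz":0,"hand":0.055}]'
python3 -m pendant '[{"dx":0,"dy":0,"dz":0,"rx":0,"ry":0,"rz":0,"hand":0.035},{"dx":0,"dy":0,"dz":0,"rx":0,"ry":0,"rz":0,"hand":0.02},{"dx":0,"dy":0,"dz":0,"rx":0,"ry":0,"rz":0,"hand":0.015},{"dx":0,"dy":0,"dz":0,"rx":0,"ry":0,"rz":0,"hand":0.015},{"dx":0,"dy":0,"dz":0,"rx":0,"ry":0,"rz":0,"hand":0.015},{"dx":0,"dy":0,"dz":0,"rx":0,"ry":0,"rz":0,"hand":0.015}]' 70
python3 -c "
from h import *
go(TOOL['opener'],.0165)"
```

```text
clock: 6.73
position: [0.5295, -0.0456, 0.0181]
ee_rot: [0.0, 0.998, -0.066, 0.001]
contact_force: [-0.3, -0.3, 1.1]
width: 0.0547
gripper_force: 0.0
clock: 7.23
position: [0.5293, -0.0452, 0.0185]
ee_rot: [0.0, 0.998, -0.065, 0.001]
contact_force: [-0.1, 0.0, 5.3]
width: 0.0281
gripper_force: 69.6
t 7.2 pos [ 0.5293 -0.0452  0.0185] d mm [-1.2  0.3  2. ] rz -0.2 tilt [ 0.002 -0.001] F [-0.1  0.   5.3] w 0.0281 g 70
```

```bash

python3 -m pendant '[{"dx":0,"dy":0,"dz":-0.01,"rx":0,"ry":0,"rz":0,"hand":0.015},{"dx":0,"dy":0,"dz":-0.025,"rx":0,"ry":0,"rz":0,"hand":0.015},{"dx":0,"dy":0,"dz":-0.025,"rx":0,"ry":0,"rz":0,"hand":0.015},{"dx":0,"dy":0,"dz":0,"rx":0,"ry":0,"rz":0,"hand":0.015},{"dx":0,"dy":0,"dz":0,"rx":0,"ry":0,"rz":0,"hand":0.015}]'
python3 - <<'E'
from h import *
go(LIN['blue'],.0165)
d=manip.get_image("side"); cv2.imwrite("pics/c2.png",cv2.resize(d["frame"][60:240,180:440],None,fx=3,fy=3)[:,:,::-1])
E
```

```text
clock: 7.65
position: [0.5298, -0.0453, 0.079]
ee_rot: [0.0, 0.998, -0.065, 0.002]
contact_force: [-0.4, -0.2, -1.7]
width: 0.0281
gripper_force: 69.3
t 7.7 pos [ 0.5298 -0.0453  0.079 ] d mm [ -3.2 211.3  62.6] rz -0.2 tilt [ 0.004 -0.001] F [-0.4 -0.2 -1.7] w 0.0281 g 69
```

View pics/c2.png

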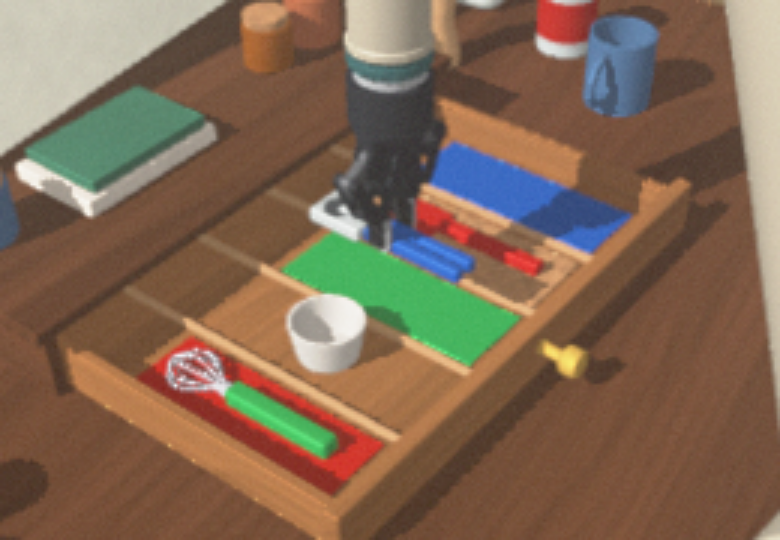

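The can opener is held level above the green lane (crop 390,230) and the spatula lies on the cork. Next it goes over to blue.

```bash

python3 -m pendant '[{"dx":-0.002,"dy":0.015,"dz":0,"rx":0,"ry":0,"rz":0,"hand":0.015},{"dx":0,"dy":0.026,"dz":0,"rx":0,"ry":0,"rz":0,"hand":0.015},{"dx":0,"dy":0.026,"dz":0,"rx":0,"ry":0,"rz":0,"hand":0.015},{"dx":0,"dy":0.026,"dz":0,"rx":0,"ry":0,"rz":0,"hand":0.015},{"dx":0,"dy":0.026,"dz":0,"rx":0,"ry":0,"rz":0,"hand":0.015},{"dx":0,"dy":0.026,"dz":0,"rx":0,"ry":0,"rz":0,"hand":0.015},{"dx":0,"dy":0.026,"dz":0,"rx":0,"ry":0,"rz":0,"hand":0.015},{"dx":0,"dy":0.026,"dz":0,"rx":0,"ry":0,"rz":0,"hand":0.015},{"dx":0,"dy":0.0143,"dz":0,"rx":0,"ry":0,"rz":0,"hand":0.015},{"dx":0,"dy":0,"dz":0,"rx":0,"ry":0,"rz":0,"hand":0.015},{"dx":0,"dy":0,"dz":0,"rx":0,"ry":0,"rz":0,"hand":0.015},{"dx":0,"dy":0,"dz":0,"rx":0,"ry":0,"rz":0,"hand":0.015}]'
python3 -c "
from h import *
go(LIN['blue'],.0185)"
```

```text
clock: 8.7
position: [0.4984, -0.2529, 0.0765]
ee_rot: [-0.001, 0.998, -0.065, -0.001]
contact_force: [-0.3, 0.3, -1.2]
width: 0.0281
gripper_force: 69.4
t 8.7 pos [ 0.4984 -0.2529  0.0765] d mm [ 1.2  1.5 58. ] rz -0.21 tilt [-0.002  0.002] F [-0.3  0.3 -1.2] w 0.0281 g 69
```

```bash

python3 -m pendant '[{"dx":0.002,"dy":0.0015,"dz":0.02,"rx":0,"ry":0,"rz":0,"hand":0.015},{"dx":0,"dy":0,"dz":0.02,"rx":0,"ry":0,"rz":0,"hand":0.015},{"dx":0,"dy":0,"dz":0.01,"rx":0,"ry":0,"rz":0,"hand":0.015},{"dx":0,"dy":0,"dz":0.005,"rx":0,"ry":0,"rz":0,"hand":0.015},{"dx":0,"dy":0,"dz":0.003,"rx":0,"ry":0,"rz":0,"hand":0.015},{"dx":0,"dy":0,"dz":0,"rx":0,"ry":0,"rz":0,"hand":0.015},{"dx":0,"dy":0,"dz":0,"rx":0,"ry":0,"rz":0,"hand":0.015}]'
python3 -m pendant '[{"dx":0,"dy":0,"dz":0,"rx":0,"ry":0,"rz":0,"hand":0.04},{"dx":0,"dy":0,"dz":0,"rx":0,"ry":0,"rz":0,"hand":0.055},{"dx":0,"dy":0,"dz":0,"rx":0,"ry":0,"rz":0,"hand":0.055},{"dx":0,"dy":0,"dz":-0.01,"rx":0,"ry":0,"rz":0,"hand":0.055},{"dx":0,"dy":0,"dz":-0.035,"rx":0,"ry":0,"rz":0,"hand":0.055},{"dx":0,"dy":0,"dz":-0.035,"rx":0,"ry":0,"rz":0,"hand":0.055},{"dx":0,"dy":0,"dz":0,"rx":0,"ry":0,"rz":0,"hand":0.055},{"dx":0,"dy":0,"dz":0,"rx":0,"ry":0,"rz":0,"hand":0.055}]'
python3 -c "
from h import *
go(TOOL['whisk'],.0165)"
```

```text
clock: 9.28
position: [0.5015, -0.2561, 0.02]
ee_rot: [0.0, 0.998, -0.065, 0.001]
contact_force: [0.4, 0.2, -0.7]
width: 0.0279
gripper_force: 69.4
clock: 9.95
position: [0.5026, -0.2573, 0.1025]
ee_rot: [0.002, 0.998, -0.066, 0.003]
contact_force: [0.4, 0.7, -0.3]
width: 0.0548
gripper_force: 0.0
t 9.9 pos [ 0.5026 -0.2573  0.1025] d mm [-1.000e-01 -4.147e+02  8.480e+01] rz -0.22 tilt [ 0.006 -0.004] F [ 0.4  0.7 -0.3] w 0.0548 g 0
```

```bash

python3 -m pendant '[{"dx":0,"dy":-0.0346,"dz":0,"rx":0,"ry":0,"rz":0,"hand":0.045},{"dx":0,"dy":-0.0346,"dz":0,"rx":0,"ry":0,"rz":0,"hand":0.045},{"dx":0,"dy":-0.0346,"dz":0,"rx":0,"ry":0,"rz":0,"hand":0.045},{"dx":0,"dy":-0.0346,"dz":0,"rx":0,"ry":0,"rz":0,"hand":0.045},{"dx":0,"dy":-0.0346,"dz":0,"rx":0,"ry":0,"rz":0,"hand":0.045},{"dx":0,"dy":-0.0346,"dz":0,"rx":0,"ry":0,"rz":0,"hand":0.045},{"dx":0,"dy":-0.0346,"dz":0,"rx":0,"ry":0,"rz":0,"hand":0.045},{"dx":0,"dy":-0.0346,"dz":0,"rx":0,"ry":0,"rz":0,"hand":0.045},{"dx":0,"dy":-0.0346,"dz":0,"rx":0,"ry":0,"rz":0,"hand":0.045},{"dx":0,"dy":-0.0346,"dz":0,"rx":0,"ry":0,"rz":0,"hand":0.045},{"dx":0,"dy":-0.0346,"dz":0,"rx":0,"ry":0,"rz":0,"hand":0.045},{"dx":0,"dy":-0.0346,"dz":0,"rx":0,"ry":0,"rz":0,"hand":0.045}]'
python3 -m pendant '[{"dx":0,"dy":0,"dz":0,"rx":0,"ry":0,"rz":0,"hand":0.045},{"dx":0,"dy":0,"dz":0,"rx":0,"ry":0,"rz":0,"hand":0.045},{"dx":0,"dy":0,"dz":0,"rx":0,"ry":0,"rz":0,"hand":0.045}]'
python3 -c "
from h import *
go(TOOL['whisk'],.0165)
d=manip.get_image('top')
for c in H:
  for b in blobs(mask(d['frame'],c,(400,60,530,230))): print(c,rect(plane(d,b,.02)))
cv2.imwrite('pics/t3.png',cv2.resize(d['frame'][60:230,262:530],None,fx=2.9,fy=2.9,interpolation=cv2.INTER_CUBIC)[:,:,::-1])"
```

```text
clock: 10.95
position: [0.554, 0.1571, 0.0982]
ee_rot: [0.0, 0.998, -0.065, -0.001]
contact_force: [0.8, 0.4, -0.5]
width: 0.0451
gripper_force: 0.0
clock: 11.2
position: [0.5541, 0.1552, 0.0983]
ee_rot: [0.001, 0.998, -0.065, -0.001]
contact_force: [0.3, -1.0, -1.0]
width: 0.045
gripper_force: 0.0
t 11.2 pos [0.5541 0.1552 0.0983] d mm [ 3.5  1.2 81.8] rz -0.16 tilt [-0.002 -0.001] F [ 0.3 -1.  -1. ] w 0.0450 g 0
red (array([ 513.4, -153.4]), array([ 47.3, 190.2]), np.float32(-7.8))
green (array([548.1, -89.1]), array([ 22.6, 166.9]), np.float32(0.5))
blue (array([ 498. , -251.6]), array([ 82.1, 225. ]), np.float32(-7.1))
```

View pics/t3.png

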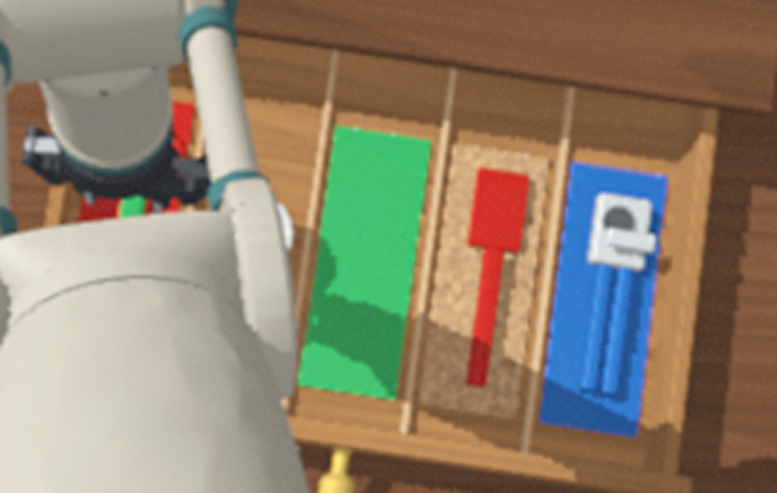

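The top view shows the spatula within 2 mm of the middle of the cork (crop 497,275) and the can opener on blue (620,295), perhaps a little right of centre. I'll check that later. Now the whisk.

```bash

python3 -m pendant '[{"dx":0.002,"dy":0.001,"dz":0.025,"rx":0,"ry":0,"rz":0,"hand":0.045},{"dx":0,"dy":0,"dz":0.025,"rx":0,"ry":0,"rz":0,"hand":0.045},{"dx":0,"dy":0,"dz":0.015,"rx":0,"ry":0,"rz":0,"hand":0.045},{"dx":0,"dy":0,"dz":0.008,"rx":0,"ry":0,"rz":0,"hand":0.045},{"dx":0,"dy":0,"dz":0.0065,"rx":0,"ry":0,"rz":0,"hand":0.045},{"dx":0,"dy":0,"dz":0,"rx":0,"ry":0,"rz":0,"hand":0.045},{"dx":0,"dy":0,"dz":0,"rx":0,"ry":0,"rz":0,"hand":0.045},{"dx":0,"dy":0,"dz":0,"rx":0,"ry":0,"rz":0,"hand":0.045}]'
python3 -m pendant '[{"dx":0,"dy":0,"dz":0,"rx":0,"ry":0,"rz":0,"hand":0.025},{"dx":0,"dy":0,"dz":0,"rx":0,"ry":0,"rz":0,"hand":0.008},{"dx":0,"dy":0,"dz":0,"rx":0,"ry":0,"rz":0,"hand":0.008},{"dx":0,"dy":0,"dz":0,"rx":0,"ry":0,"rz":0,"hand":0.008},{"dx":0,"dy":0,"dz":0,"rx":0,"ry":0,"rz":0,"hand":0.008},{"dx":0,"dy":0,"dz":0,"rx":0,"ry":0,"rz":0,"hand":0.008}]' 60
python3 -c "
from h import *
go(TOOL['whisk'],.0165)"
```

```text
clock: 11.92
position: [0.5579, 0.1541, 0.0208]
ee_rot: [-0.0, 0.998, -0.066, 0.001]
contact_force: [-0.0, -0.8, 0.0]
width: 0.0453
gripper_force: 0.0
clock: 12.42
position: [0.5577, 0.1545, 0.0209]
ee_rot: [-0.0, 0.998, -0.065, 0.001]
contact_force: [-0.8, -0.1, 6.6]
width: 0.0181
gripper_force: 60.7
t 12.4 pos [0.5577 0.1545 0.0209] d mm [-0.4  1.   4.4] rz -0.2 tilt [0.002 0.   ] F [-0.8 -0.1  6.6] w 0.0181 g 61
```

```bash

python3 -m pendant '[{"dx":0,"dy":0,"dz":-0.01,"rx":0,"ry":0,"rz":0,"hand":0.008},{"dx":0,"dy":0,"dz":-0.03,"rx":0,"ry":0,"rz":0,"hand":0.008},{"dx":0,"dy":0,"dz":-0.03,"rx":0,"ry":0,"rz":0,"hand":0.008},{"dx":0,"dy":0,"dz":0,"rx":0,"ry":0,"rz":0,"hand":0.008},{"dx":0,"dy":0,"dz":0,"rx":0,"ry":0,"rz":0,"hand":0.008}]'
python3 - <<'E'
from h import *
go(LIN['green'],.0205)
d=manip.get_image("side"); cv2.imwrite("pics/c4.png",cv2.resize(d["frame"][60:240,180:440],None,fx=3,fy=3)[:,:,::-1])
E
```

```text
clock: 12.83
position: [0.5583, 0.1546, 0.0919]
ee_rot: [-0.0, 0.998, -0.065, 0.002]
contact_force: [-0.4, -0.8, -1.9]
width: 0.0183
gripper_force: 59.9
t 12.8 pos [0.5583 0.1546 0.0919] d mm [ -6.2 205.5  71.2] rz -0.2 tilt [0.004 0.001] F [-0.4 -0.8 -1.9] w 0.0183 g 60
```

View pics/c4.png

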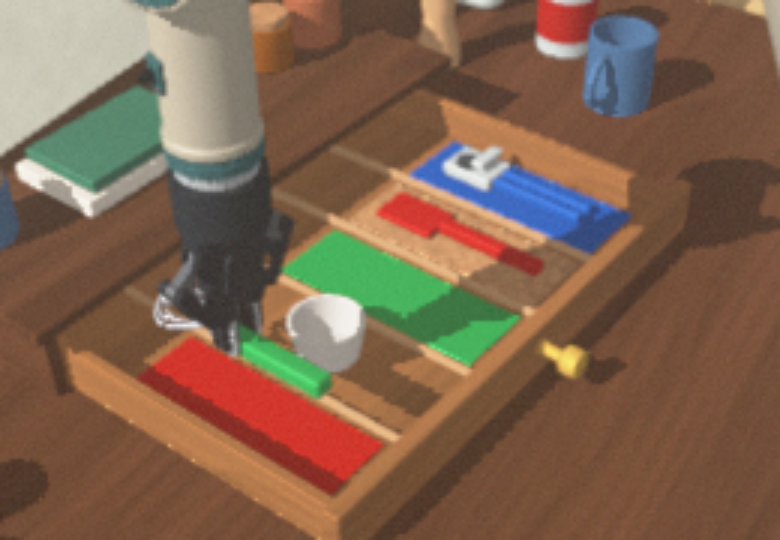

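The whisk is held level above the red lane (crop 240,345), well higher than the ramekin. It goes to green next.

```bash

python3 -m pendant '[{"dx":-0.0055,"dy":0.012,"dz":0,"rx":0,"ry":0,"rz":0,"hand":0.008},{"dx":0,"dy":0.026,"dz":0,"rx":0,"ry":0,"rz":0,"hand":0.008},{"dx":0,"dy":0.026,"dz":0,"rx":0,"ry":0,"rz":0,"hand":0.008},{"dx":0,"dy":0.026,"dz":0,"rx":0,"ry":0,"rz":0,"hand":0.008},{"dx":0,"dy":0.026,"dz":0,"rx":0,"ry":0,"rz":0,"hand":0.008},{"dx":0,"dy":0.026,"dz":0,"rx":0,"ry":0,"rz":0,"hand":0.008},{"dx":0,"dy":0.026,"dz":0,"rx":0,"ry":0,"rz":0,"hand":0.008},{"dx":0,"dy":0.026,"dz":0,"rx":0,"ry":0,"rz":0,"hand":0.008},{"dx":0,"dy":0.0115,"dz":0,"rx":0,"ry":0,"rz":0,"hand":0.008},{"dx":0,"dy":0,"dz":0,"rx":0,"ry":0,"rz":0,"hand":0.008},{"dx":0,"dy":0,"dz":0,"rx":0,"ry":0,"rz":0,"hand":0.008},{"dx":0,"dy":0,"dz":0,"rx":0,"ry":0,"rz":0,"hand":0.008}]'
python3 -c "
from h import *
go(LIN['green'],.0205)"
```

```text
clock: 13.88
position: [0.524, -0.0479, 0.0892]
ee_rot: [-0.0, 0.998, -0.066, -0.001]
contact_force: [0.3, 0.2, -0.4]
width: 0.0187
gripper_force: 59.9
t 13.9 pos [ 0.524  -0.0479  0.0892] d mm [ 1.8  0.2 68.7] rz -0.21 tilt [-0.001  0.001] F [ 0.3  0.2 -0.4] w 0.0187 g 60
```

```bash

python3 -m pendant '[{"dx":0.0005,"dy":-0.001,"dz":0.025,"rx":0,"ry":0,"rz":0,"hand":0.008},{"dx":0,"dy":0,"dz":0.02,"rx":0,"ry":0,"rz":0,"hand":0.008},{"dx":0,"dy":0,"dz":0.015,"rx":0,"ry":0,"rz":0,"hand":0.008},{"dx":0,"dy":0,"dz":0.006,"rx":0,"ry":0,"rz":0,"hand":0.008},{"dx":0,"dy":0,"dz":0.0035,"rx":0,"ry":0,"rz":0,"hand":0.008},{"dx":0,"dy":0,"dz":0,"rx":0,"ry":0,"rz":0,"hand":0.008},{"dx":0,"dy":0,"dz":0,"rx":0,"ry":0,"rz":0,"hand":0.008},{"dx":0,"dy":0,"dz":0,"rx":0,"ry":0,"rz":0,"hand":0.008}]'
python3 -c "
from h import *
go(LIN['green'],.0205)"
```

```text
clock: 14.55
position: [0.526, -0.0471, 0.0209]
ee_rot: [-0.0, 0.998, -0.065, 0.001]
contact_force: [-0.7, 1.1, 2.0]
width: 0.0183
gripper_force: 60.2
t 14.6 pos [ 0.526  -0.0471  0.0209] d mm [-0.1  1.2  0.4] rz -0.17 tilt [0.001 0.   ] F [-0.7  1.1  2. ] w 0.0183 g 60
```

```bash

python3 -m pendant '[{"dx":0,"dy":0,"dz":0,"rx":0,"ry":0,"rz":0,"hand":0.03},{"dx":0,"dy":0,"dz":0,"rx":0,"ry":0,"rz":0,"hand":0.045},{"dx":0,"dy":0,"dz":0,"rx":0,"ry":0,"rz":0,"hand":0.045},{"dx":0,"dy":0,"dz":-0.01,"rx":0,"ry":0,"rz":0,"hand":0.045},{"dx":0,"dy":0,"dz":-0.03,"rx":0,"ry":0,"rz":0,"hand":0.045},{"dx":0,"dy":0,"dz":-0.03,"rx":0,"ry":0,"rz":0,"hand":0.045},{"dx":0,"dy":0.026,"dz":0,"rx":0,"ry":0,"rz":0,"hand":0.045},{"dx":0,"dy":0.027,"dz":0,"rx":0,"ry":0,"rz":0,"hand":0.045},{"dx":0,"dy":0.027,"dz":0,"rx":0,"ry":0,"rz":0,"hand":0.045},{"dx":0,"dy":0.027,"dz":0,"rx":0,"ry":0,"rz":0,"hand":0.045},{"dx":0,"dy":0,"dz":0,"rx":0,"ry":0,"rz":0,"hand":0.045},{"dx":0,"dy":0,"dz":0,"rx":0,"ry":0,"rz":0,"hand":0.045}]'
python3 -c "
from h import *
go((.513,-.153),.0155)"
```

```text
clock: 15.55
position: [0.5114, -0.1552, 0.091]
ee_rot: [0.0, 0.998, -0.067, 0.0]
contact_force: [0.1, 0.3, -0.3]
width: 0.0448
gripper_force: 0.0
t 15.6 pos [ 0.5114 -0.1552  0.091 ] d mm [ 1.2 -2.4 75.5] rz -0.38 tilt [ 0.001 -0.   ] F [ 0.1  0.3 -0.3] w 0.0448 g 0
```

```bash

python3 -m pendant '[{"dx":0,"dy":-0.002,"dz":0.025,"rx":0,"ry":0,"rz":0,"hand":0.045},{"dx":0,"dy":0,"dz":0.025,"rx":0,"ry":0,"rz":0,"hand":0.045},{"dx":0,"dy":0,"dz":0.015,"rx":0,"ry":0,"rz":0,"hand":0.045},{"dx":0,"dy":0,"dz":0.007,"rx":0,"ry":0,"rz":0,"hand":0.045},{"dx":0,"dy":0,"dz":0.004,"rx":0,"ry":0,"rz":0,"hand":0.045},{"dx":0,"dy":0,"dz":0,"rx":0,"ry":0,"rz":0,"hand":0.045},{"dx":0,"dy":0,"dz":0,"rx":0,"ry":0,"rz":0,"hand":0.045},{"dx":0,"dy":0,"dz":0,"rx":0,"ry":0,"rz":0,"hand":0.045}]'
python3 -m pendant '[{"dx":0,"dy":0,"dz":0,"rx":0,"ry":0,"rz":0,"hand":0.02},{"dx":0,"dy":0,"dz":0,"rx":0,"ry":0,"rz":0,"hand":0.005},{"dx":0,"dy":0,"dz":0,"rx":0,"ry":0,"rz":0,"hand":0.005},{"dx":0,"dy":0,"dz":0,"rx":0,"ry":0,"rz":0,"hand":0.005},{"dx":0,"dy":0,"dz":0,"rx":0,"ry":0,"rz":0,"hand":0.005},{"dx":0,"dy":0,"dz":0,"rx":0,"ry":0,"rz":0,"hand":0.005}]' 60
python3 -c "
from h import *
go((.513,-.153),.0165)"
```

```text
clock: 16.22
position: [0.5125, -0.152, 0.0154]
ee_rot: [0.0, 0.998, -0.065, 0.001]
contact_force: [0.2, 0.4, -0.1]
width: 0.0448
gripper_force: 0.0
clock: 16.72
position: [0.5123, -0.1521, 0.0155]
ee_rot: [0.0, 0.998, -0.066, 0.001]
contact_force: [-0.2, 0.9, 5.8]
width: 0.0144
gripper_force: 62.3
t 16.7 pos [ 0.5123 -0.1521  0.0155] d mm [ 0.8  0.8 -1. ] rz -0.22 tilt [ 0.002 -0.001] F [-0.2  0.9  5.8] w 0.0144 g 62
```

```bash

python3 -m pendant '[{"dx":0,"dy":0,"dz":-0.01,"rx":0,"ry":0,"rz":0,"hand":0.005},{"dx":0,"dy":0,"dz":-0.03,"rx":0,"ry":0,"rz":0,"hand":0.005},{"dx":0,"dy":0,"dz":-0.035,"rx":0,"ry":0,"rz":0,"hand":0.005},{"dx":0,"dy":0,"dz":0,"rx":0,"ry":0,"rz":0,"hand":0.005},{"dx":0,"dy":0,"dz":0,"rx":0,"ry":0,"rz":0,"hand":0.005}]'
python3 -m pendant '[{"dx":0,"dy":-0.0163,"dz":0,"rx":0,"ry":0,"rz":0,"hand":0.005},{"dx":0,"dy":-0.0285,"dz":0,"rx":0,"ry":0,"rz":0,"hand":0.005},{"dx":0,"dy":-0.0285,"dz":0,"rx":0,"ry":0,"rz":0,"hand":0.005},{"dx":0,"dy":-0.0285,"dz":0,"rx":0,"ry":0,"rz":0,"hand":0.005},{"dx":0,"dy":-0.0285,"dz":0,"rx":0,"ry":0,"rz":0,"hand":0.005},{"dx":0,"dy":-0.0285,"dz":0,"rx":0,"ry":0,"rz":0,"hand":0.005},{"dx":0,"dy":-0.0285,"dz":0,"rx":0,"ry":0,"rz":0,"hand":0.005},{"dx":0,"dy":-0.0285,"dz":0,"rx":0,"ry":0,"rz":0,"hand":0.005},{"dx":0,"dy":-0.0285,"dz":0,"rx":0,"ry":0,"rz":0,"hand":0.005},{"dx":0,"dy":-0.0285,"dz":0,"rx":0,"ry":0,"rz":0,"hand":0.005},{"dx":0,"dy":-0.0285,"dz":0,"rx":0,"ry":0,"rz":0,"hand":0.005},{"dx":0,"dy":-0.0114,"dz":0,"rx":0,"ry":0,"rz":0,"hand":0.005}]'
python3 -m pendant '[{"dx":0,"dy":0,"dz":0,"rx":0,"ry":0,"rz":0,"hand":0.005},{"dx":0,"dy":0,"dz":0,"rx":0,"ry":0,"rz":0,"hand":0.005},{"dx":0,"dy":0,"dz":0,"rx":0,"ry":0,"rz":0,"hand":0.005}]'
python3 -c "
from h import *
go(LIN['red'],.0165)"
```

```text
clock: 17.13
position: [0.5132, -0.1527, 0.0919]
ee_rot: [0.001, 0.998, -0.065, 0.003]
contact_force: [-0.3, -1.2, -2.0]
width: 0.014
gripper_force: 61.0
clock: 18.13
position: [0.5517, 0.1613, 0.0881]
ee_rot: [-0.001, 0.998, -0.065, -0.001]
contact_force: [-0.3, -0.8, -1.1]
width: 0.014
gripper_force: 60.9
clock: 18.38
position: [0.5517, 0.157, 0.0886]
ee_rot: [0.001, 0.998, -0.066, -0.001]
contact_force: [-0.3, -0.2, -1.6]
width: 0.0138
gripper_force: 60.9
t 18.4 pos [0.5517 0.157  0.0886] d mm [ 0.6 -1.2 72.1] rz -0.23 tilt [-0.002 -0.001] F [-0.3 -0.2 -1.6] w 0.0138 g 61
```

```bash

python3 -m pendant '[{"dx":-0.002,"dy":-0.0005,"dz":0.025,"rx":0,"ry":0,"rz":0,"hand":0.005},{"dx":0,"dy":0,"dz":0.025,"rx":0,"ry":0,"rz":0,"hand":0.005},{"dx":0,"dy":0,"dz":0.014,"rx":0,"ry":0,"rz":0,"hand":0.005},{"dx":0,"dy":0,"dz":0.005,"rx":0,"ry":0,"rz":0,"hand":0.005},{"dx":0,"dy":0,"dz":0.003,"rx":0,"ry":0,"rz":0,"hand":0.005},{"dx":0,"dy":0,"dz":0,"rx":0,"ry":0,"rz":0,"hand":0.005},{"dx":0,"dy":0,"dz":0,"rx":0,"ry":0,"rz":0,"hand":0.005},{"dx":0,"dy":0,"dz":0,"rx":0,"ry":0,"rz":0,"hand":0.005}]'
python3 -c "
from h import *
go(LIN['red'],.0155)"
```

```text
clock: 19.05
position: [0.5515, 0.1587, 0.0184]
ee_rot: [-0.0, 0.998, -0.066, 0.001]
contact_force: [1.4, -0.3, -1.7]
width: 0.0143
gripper_force: 61.0
t 19.1 pos [0.5515 0.1587 0.0184] d mm [0.9 0.6 2.9] rz -0.23 tilt [0.002 0.   ] F [ 1.4 -0.3 -1.7] w 0.0143 g 61
```

```bash

python3 -m pendant '[{"dx":0,"dy":0,"dz":0.0025,"rx":0,"ry":0,"rz":0,"hand":0.005},{"dx":0,"dy":0,"dz":0,"rx":0,"ry":0,"rz":0,"hand":0.005},{"dx":0,"dy":0,"dz":0,"rx":0,"ry":0,"rz":0,"hand":0.03},{"dx":0,"dy":0,"dz":0,"rx":0,"ry":0,"rz":0,"hand":0.045},{"dx":0,"dy":0,"dz":0,"rx":0,"ry":0,"rz":0,"hand":0.045},{"dx":0,"dy":0,"dz":-0.01,"rx":0,"ry":0,"rz":0,"hand":0.045},{"dx":0,"dy":0,"dz":-0.035,"rx":0,"ry":0,"rz":0,"hand":0.045},{"dx":0,"dy":0,"dz":-0.035,"rx":0,"ry":0,"rz":0,"hand":0.045},{"dx":0,"dy":0,"dz":-0.035,"rx":0,"ry":0,"rz":0,"hand":0.045},{"dx":0,"dy":0,"dz":-0.035,"rx":0,"ry":0,"rz":0,"hand":0.045},{"dx":0,"dy":0,"dz":0,"rx":0,"ry":0,"rz":0,"hand":0.045}]'
python3 -m pendant '[{"dx":-0.015,"dy":0.036,"dz":0,"rx":0,"ry":0,"rz":0,"hand":0.045},{"dx":-0.015,"dy":0.036,"dz":0,"rx":0,"ry":0,"rz":0,"hand":0.045},{"dx":-0.015,"dy":0.036,"dz":0,"rx":0,"ry":0,"rz":0,"hand":0.045},{"dx":-0.015,"dy":0.036,"dz":0,"rx":0,"ry":0,"rz":0,"hand":0.045},{"dx":-0.015,"dy":0.036,"dz":0,"rx":0,"ry":0,"rz":0,"hand":0.045},{"dx":-0.015,"dy":0.036,"dz":0,"rx":0,"ry":0,"rz":0,"hand":0.045},{"dx":-0.015,"dy":0.036,"dz":0,"rx":0,"ry":0,"rz":0,"hand":0.045},{"dx":-0.015,"dy":0.036,"dz":0,"rx":0,"ry":0,"rz":0,"hand":0.045},{"dx":-0.015,"dy":0.036,"dz":0,"rx":0,"ry":0,"rz":0,"hand":0.045},{"dx":-0.015,"dy":0.036,"dz":0,"rx":0,"ry":0,"rz":0,"hand":0.045},{"dx":-0.015,"dy":0.036,"dz":0,"rx":0,"ry":0,"rz":0,"hand":0.045},{"dx":-0.015,"dy":0.036,"dz":0,"rx":0,"ry":0,"rz":0,"hand":0.045}]'
python3 -m pendant '[{"dx":0,"dy":0.036,"dz":0,"rx":0,"ry":0,"rz":0,"hand":0.045},{"dx":0,"dy":0.036,"dz":0,"rx":0,"ry":0,"rz":0,"hand":0.045},{"dx":0,"dy":0.036,"dz":0,"rx":0,"ry":0,"rz":0,"hand":0.045},{"dx":0,"dy":0.036,"dz":0,"rx":0,"ry":0,"rz":0,"hand":0.045},{"dx":0,"dy":0,"dz":0,"rx":0,"ry":0,"rz":0,"hand":0.045},{"dx":0,"dy":0,"dz":0,"rx":0,"ry":0,"rz":0,"hand":0.045}]'
python3 - <<'E'
from h import *
d=manip.get_image('top')
for c in H:
  for b in blobs(mask(d['frame'],c,BOX['top'])): print(c,"z.013",*rect(plane(d,b,.013)),"z.024",*rect(plane(d,b,.024)))
cv2.imwrite('pics/t5.png',cv2.resize(d['frame'][60:230,262:530],None,fx=2.9,fy=2.9,interpolation=cv2.INTER_CUBIC)[:,:,::-1])
E
```

```text
clock: 19.97
position: [0.5551, 0.1598, 0.1732]
ee_rot: [-0.002, 0.998, -0.065, 0.007]
contact_force: [0.5, 0.7, 0.5]
width: 0.045
gripper_force: 0.0
clock: 20.97
position: [0.3144, -0.2472, 0.1655]
ee_rot: [0.001, 0.998, -0.065, 0.001]
contact_force: [1.0, -0.1, 0.5]
width: 0.0451
gripper_force: 0.0
clock: 21.47
position: [0.2964, -0.3903, 0.165]
ee_rot: [0.0, 0.998, -0.067, 0.0]
contact_force: [1.1, 0.7, -0.1]
width: 0.0451
gripper_force: 0.0
red z.013 [552.3 158. ] [ 85.8 231.8] -7.4 z.024 [549.7 157.4] [ 84.8 229.1] -7.4
green z.013 [525.7 -48.5] [ 81.5 225.9] -7.1 z.024 [523.4 -46.6] [ 80.5 223.2] -7.1
blue z.013 [ 499.2 -254.4] [ 82.9 226.9] -7.3 z.024 [ 497.2 -250.1] [ 81.9 224.2] -7.3
```

View pics/t5.png

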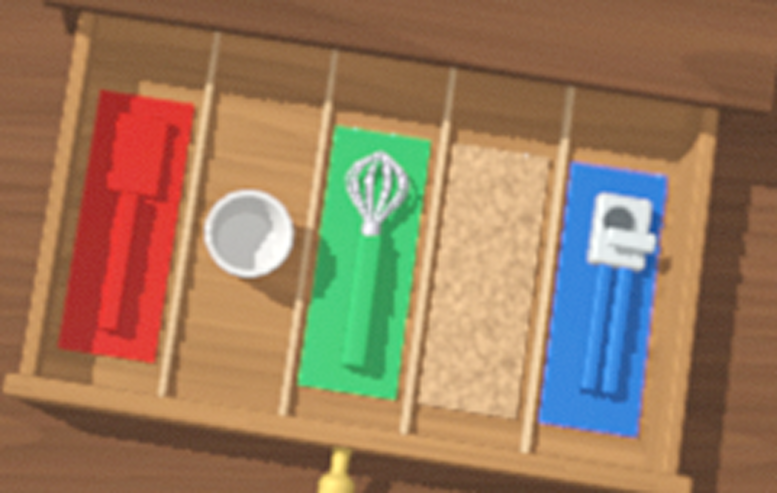

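All three lie along their own liners: spatula end to end (113,335) to (143,107) in the crop, whisk (357,369) to (378,153), opener (600,393) to (623,194). The ramekin is unmoved at (249,233). I'll check the offsets from the liner centres.

```bash
python3 - <<'E'
from h import *
d=manip.get_image('top')
u=np.array([.9919,-.1271]);v=np.array([.1271,.9919])
for c,a,b,z1,z2 in(("red",(113,335),(143,107),.027,.02),("green",(357,369),(378,153),.03,.024),("blue",(600,393),(623,194),.026,.035)):
    A=plane(d,[np.array(a)/2.9+(262,60)],z1)[0,:2];B=plane(d,[np.array(b)/2.9+(262,60)],z2)[0,:2]
    m=(A+B)/2-LIN[c]; w=B-A
    print(c,"len",np.linalg.norm(w)*1e3,"along",m@u*1e3,"across",m@v*1e3,"ang",np.degrees(np.arctan2(w@v,w@u)))
E
```

```text
red len 200.98492448775036 along 1.4423326873588769 across -2.426494632801818 ang 1.7718444514931198
green len 188.29570464890048 along -2.1487158614828883 across -0.8453283530236669 ang 2.193641121312811
blue len 170.05454121262403 along 0.6106947017481906 across -0.98381344141888 ang 1.53229282018218
```

All are within about 3 mm and 2° of centred, which is as well as hand-read pixels can tell, so I'm handing in.

```bash
python3 -c "
from rig import manip
print(manip.sign_off())"
```

```text
the job is handed in; nothing more can be done
None
```

The spatula, can opener and whisk each lie lengthways on the liner of their own colour, within about 3 mm and 2° of centred in the last top view. The spatula waited on the cork, the ramekin looks unmoved, and the job was handed in at about 21.5 s; no verdict came back.

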